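# Load the test pots onto the kiln board in row order

## Robot

A 6-joint arm with a two-finger parallel gripper is mounted at the origin on a cart in front of the work surface, level with it; the furniture and walls round the work are solid. World frame = base frame: x ahead of the robot, y to its left, z up, the work surface at z = 0. Lengths are in m, angles in degrees, forces in N, time in s.
With the tool pointing down it reaches from about 0.375 to 0.975 m from the base axis. Payload 3.8 kg.
Tool frame: the origin (TCP) lies midway between the tips of the shut fingers; the grasp point (between the pads) lies grip_depth behind it (grip_depth is the distance from the TCP to the grasp point, in m); z points along the fingers, y is the line along which they close (so a half turn about z gives the same grasp; the last joint's range is limited). The gripper opens to 85 mm and grips with 20 to 120 N. Pads are 22 mm wide; open, the fingers measure 114 mm over their backs; the gripper's body (76 mm by 85 mm) begins 54 mm behind the grasp point. The pads swing forward as they close: fully open they stand 13 mm farther back than shut.
Start: joints at [70.193, 15.12, 91.902, -0, 72.978, -2.114], TCP at [0.205, 0.643, 0.209] pointing down, gripper open.
Joint ranges: [-150.88, 150.88], [-54.13, 125.18], [17.81, 147.31], [-75.09, 255.09], [0, 152.58], [-146.25, 146.25]. Speed limits (degrees/s): [147.25, 147.25, 180, 180, 180, 180].

## Interface

Orientations are given as [roll, pitch, yaw] about the fixed x, y, z axes, in that order (R = Rz(yaw) Ry(pitch) Rx(roll)).
In Python, from workcell import * gives the robot as it stands.
- The arm moves only by the shell command python3 -m inch 'ROWS' [OPENING]. ROWS is JSON, a list of rows, each an object with "slide": the shift along the tool's x, y, z normalised to -1 to 1, where 1 is 15 cm, a list of three; "turn": the turn about the tool's z normalised to -1 to 1, where 1 is 1.5 rad. A call has 1 to 12 rows; each row is the pose to reach, as a shift and turn from the pose commanded when the call began, along the tool's axes at that moment; what a row does not reach only later rows make up. A row lasts 1/8 s, in which the tool goes at most 62.5 mm and 10.7 degrees, less where a joint would pass 70% of its speed; a pose out of reach is approached as far as the arm can. A call with a number of a shift or a turn outside -1 to 1 is refused whole. A call with a gripper value outside its range is refused whole. OPENING is the closure, from -1 (fully open) to 1 (shut), set as the call begins (- or left out, the last holds). The fingers move at their own pace and stop on an object; the grip force is fixed at half the most. Time passes only in rows, so rows that repeat a pose let the fingers close. It gives the time, the measured TCP pose, the force, the opening and the grip force at its end, in the units of the state.
- get_state(): the state, without advancing time (a new reading comes with each control period).
- snapshot(name): name is "side" or "top" or "wrist"; returns (picture, depth): 384x512x3 uint8, red, green, blue; 384x512 float32, m along the optical axis (not along the pixel's ray), 0 where there is no reading.
- get_calibration(name): a dict with "vertical_fov" (degrees; the focal length in pixels is half the picture's height over the tangent of half this angle, whatever the lens; pixels are square), "cx", "cy" (the principal point, pixels), "eye" and "orientation" of the camera in the world; the wrist camera has in their place "hand_eye" (4x4, takes a point from camera to tool coordinates, whose origin is the TCP and whose axes are the flange's). Camera axes: x right, y up, looking along -z (the intrinsics and any distortion apply to the point x, -y, -z); pixel columns grow to the right and rows downward; lengths in m; the calibration is good to about 2 mm. The wrist camera is an equidistant fisheye: a pixel r from the principal point sees the ray r / f radians off the axis. A picture is of the moment at which its call begins: read the wrist's pose just before it. get_calibration takes no time and is no camera call.
- job_done(): hands the job in; it is judged then, once.
Trained networks look in the newest picture that a camera, given by its name, has taken for a name from the list of things; names that differ only in an ending like _2 or _b are one class to them, and where a whole thing is asked for, a point or a joint stands for the part that bears it (a point fixed in the world has none). Each returns a list of dicts, best first, with "score" (0 to 1); they miss things now and then, are a little off and sometimes report something else, mostly with a low value. They report only what shows in the picture. A call takes as long as a camera call.
- cut_out(name, camera): "region" (384x512 bool, what is visible of it) and "bbox" ([centre column, centre row, width, height] in pixels, round what is visible of it).
The state is a dict: "clock": time; "qpos": joint angles; "joint_velocities": joint speeds; "joint_torque": joint torques, N m; "tcp_pos": TCP position; "tcp_rot": TCP orientation; "ft_force": force on the tool from outside, world axes, zero at the start; "ft_torque": the same for the moment, N m; "grip_width": finger opening in m; "grasp_force": force on a finger pad.
Only numpy, scipy, OpenCV 4.12 (cv2) and the standard library are available. Lean on these libraries where they do the work, as an engineer would, in place of code of your own. Each camera call takes 0.05 s, during which the arm holds its last target. There are 200 camera calls.

## Task

Move the four terracotta test pots from the drying board to the pockets of the kiln board, one in each pocket, keeping their order as counted from the handle: the pot nearest the drying board's handle goes into the pocket nearest the kiln board's handle, the next into the next, and so on. Set them down upright and flat in the pockets, without dropping or knocking over any, and let go.

Things in the scene. Friction and masses are not known exactly. Their poses are not given: they have to be found in the camera images.
- drying_board: flat plywood board, 90 x 310 x 18 mm, fixed, on the left or right; the pots start on it in a row, each on a cork disc. Origin: centre of its underside; y along the row towards its steel bow handle, which sticks out 41 mm at the +y end; z up. The discs are at x = 0, y = -0.1125, -0.0375, +0.0375 and +0.1125 m in its frame.
- kiln_board: pale grey-white cast board with four round pockets in a row, 90 x 310 x 18 mm, fixed, across from the drying board (right or left); empty at the start. Origin: centre of its underside; y along the row; its steel bow handle sticks out 41 mm at the -y end; z up. Pockets 49 mm in diameter, 5 mm deep (floor at z = 13 mm), at x = 0, y = -0.1125, -0.0375, +0.0375 and +0.1125 m in its frame.
- beaker: small terracotta beaker, straight wall 40 mm in diameter from 10 to 58 mm above its foot, 60 mm high, open mouth 32 mm wide. Foot about 30 mm in diameter. Loose, about 0.14 kg. Origin: centre of its underside; z up its axis. Starts upright on its cork disc, 22 mm above the table.
- tube: slim terracotta tube vase, 30 mm in diameter all the way up, 85 mm high, open mouth 22 mm wide. Foot about 30 mm in diameter. Loose, about 0.14 kg. Origin: centre of its underside; z up its axis. Starts upright on its cork disc, 22 mm above the table.
- bottle: terracotta bottle, belly 46 mm in diameter from 13 to 46 mm above its foot, then a narrow neck (16 to 22 mm) up to 80 mm. Foot about 30 mm in diameter. Loose, about 0.14 kg. Origin: centre of its underside; z up its axis. Starts upright on its cork disc, 22 mm above the table.
- jar: squat terracotta lidded jar, belly 50 mm in diameter from 13 to 45 mm above its foot, lid rim 53 mm in diameter at 46 to 49 mm, small knob up to 65 mm; the lid is fixed on. Foot about 30 mm in diameter. Loose, about 0.14 kg. Origin: centre of its underside; z up its axis. Starts upright on its cork disc, 22 mm above the table.
- disc_beaker: cork disc, 50 mm in diameter, 4 mm thick, fixed on the drying board; the beaker starts on it (within 3 mm of its centre). It stays there and so marks which place in the row the beaker had. The four discs look alike. Origin: centre of its underside, 18 mm above the table.
- disc_tube: cork disc, 50 mm in diameter, 4 mm thick, fixed on the drying board; the tube starts on it (within 3 mm of its centre). It stays there and so marks which place in the row the tube had. The four discs look alike. Origin: centre of its underside, 18 mm above the table.
- disc_bottle: cork disc, 50 mm in diameter, 4 mm thick, fixed on the drying board; the bottle starts on it (within 3 mm of its centre). It stays there and so marks which place in the row the bottle had. The four discs look alike. Origin: centre of its underside, 18 mm above the table.
- disc_jar: cork disc, 50 mm in diameter, 4 mm thick, fixed on the drying board; the jar starts on it (within 3 mm of its centre). It stays there and so marks which place in the row the jar had. The four discs look alike. Origin: centre of its underside, 18 mm above the table.

How it is judged:
By the outcome, as a careful person would: the job done as asked, in the order asked, and still so for the second after the job is handed in, with the robot touching nothing.
It also fails if it takes over 128 s, if anything falls off the work surface, if the arm or the gripper's body presses on something with over 40 N, if the wrist force passes 120 N, or if a joint passes its speed limit or range.

## Working session

There is one attempt and no reset: what is moved stays moved. The work goes in short steps, Python scripts to look and compute and a shell command to move; the robot and the scene stay as the last step left them, time stands still between calls to the robot, and variables do not carry over. Pictures are saved under pics/ and viewed, at most 14 in all, crops included, and the job is handed in when it is done.

```bash
ls; mkdir -p pics; python3 - <<'E'
from workcell import *
import cv2
s=get_state();print({k:s[k] for k in('clock','tcp_pos','tcp_rot','grip_width','qpos')})
try: print(grip_depth)
except Exception as e: print(e)
for n in('side','top','wrist'):
    p,d=snapshot(n);cv2.imwrite(f'pics/{n}0.png',p[...,::-1]);print(n,get_calibration(n))
ims=[cv2.imread(f'pics/{n}0.png') for n in('side','top')]
import numpy as np
cv2.imwrite('pics/st0.png',cv2.resize(np.hstack(ims),(800,300)))
E
```

```text
pics
{'clock': 0.0, 'tcp_pos': array([0.20487095, 0.64232026, 0.20812122]), 'tcp_rot': array([-1.79868449e+02, -4.44163097e-03,  1.62308483e+02]), 'grip_width': 0.08547408683980451, 'qpos': array([ 7.01933480e+01,  1.51710492e+01,  9.19832314e+01, -4.35718498e-04,
        7.29773443e+01, -2.11501244e+00])}
0.0187
side {'vertical_fov': 42.13499642565385, 'cx': 256.7301029696401, 'cy': 188.92742719685148, 'eye': array([0.29048896, 1.08723133, 0.65201496]), 'orientation': array([  62.51954964,    0.5701225 , -170.24952059])}
top {'vertical_fov': 46.005783970395576, 'cx': 253.45328106419396, 'cy': 194.81967169979725, 'eye': array([0.32658232, 0.00821231, 1.14764243]), 'orientation': array([  9.61016209,   0.27798202, -90.76352781])}
wrist {'vertical_fov': 65.70646984690485, 'cx': 256.83905565504637, 'cy': 187.80185247270785, 'hand_eye': array([[-9.04214605e-05,  9.56192219e-01,  2.92739531e-01,
         7.49935321e-02],
       [ 9.99999899e-01, -4.26903115e-05,  4.48322078e-04,
        -1.09110536e-03],
       [ 4.41179224e-04,  2.92739542e-01, -9.56192118e-01,
        -1.63241137e-01],
       [ 0.00000000e+00,  0.00000000e+00,  0.00000000e+00,
         1.00000000e+00]])}
```

View pics/st0.png

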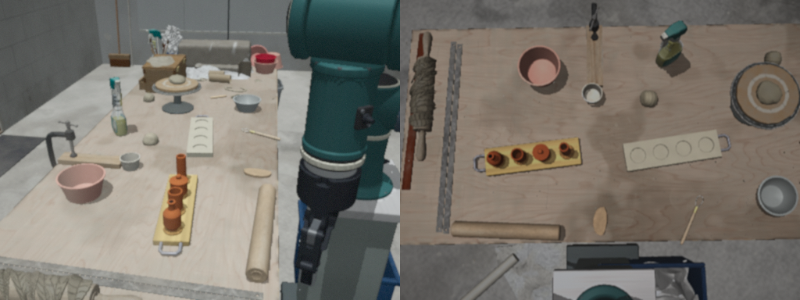

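View pics/wrist0.png

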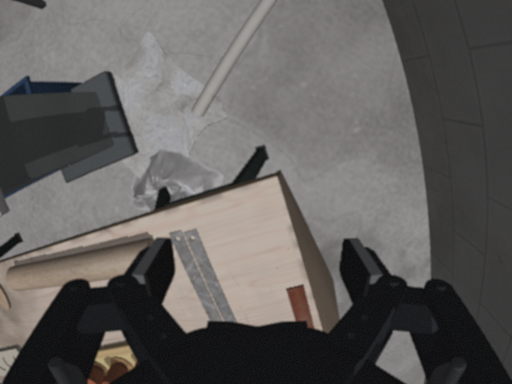

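The left board (about 530,155 in the montage) is the drying board with its handle on the left. The kiln board (about 675,150) has its handle on the right. The wrist view doesn't show the pots yet.

```bash
cat > h.py <<'E'
from workcell import *
import numpy as np, cv2
from scipy.spatial.transform import Rotation as R
def cloud(n,d,st=None):
    c=get_calibration(n);v,u=np.mgrid[:384,:512]
    f=192/np.tan(np.radians(c['vertical_fov']/2));x=(u-c['cx'])/f;y=(v-c['cy'])/f
    if n=='wrist':
        r=np.hypot(x,y)+1e-9;t=np.tan(r)/r;x=x*t;y=y*t
        H=c['hand_eye'];T=np.eye(4);T[:3,:3]=R.from_euler('xyz',st['tcp_rot'],degrees=True).as_matrix();T[:3,3]=st['tcp_pos'];M=T@H
        A,e=M[:3,:3],M[:3,3]
    else: A=R.from_euler('xyz',c['orientation'],degrees=True).as_matrix();e=c['eye']
    return np.stack([x*d,-y*d,-d],-1)@A.T+e
E
python3 - <<'E'
from h import *
for n in('top','side'):
    p,d=snapshot(n);P=cloud(n,d)
    np.savez(f'{n}.npz',p=p,P=P,d=d)
    for o in('drying_board','kiln_board','beaker','tube','bottle','jar'):
        for k in cut_out(o,n)[:2]:
            if k['score']<.2: continue
            m=k['region']&(d>0);q=P[m]
            if len(q)<10: continue
            z=np.percentile(q[:,2],97);t=q[q[:,2]>z-.02] if 'board' not in o else q
            c2,sz,a=cv2.minAreaRect((t[:,:2]*1000).astype(np.float32))
            print(n,o,round(k['score'],2),np.round(k['bbox']),'med',np.round(np.median(t,0),4),'ztop',z.round(4),'rect',np.round(c2),np.round(sz),round(a,1))
E
```

```text
top drying_board 0.7 [163. 198. 134.  46.] med [0.4989 0.2297 0.0178] ztop 0.0224 rect [509. 243.] [ 96. 346.] 6.7
top kiln_board 0.69 [354. 193. 140.  47.] med [ 0.5232 -0.2316  0.017 ] ztop 0.0218 rect [ 528. -249.] [ 97. 354.] 8.1
top kiln_board 0.38 [164. 202. 138.  46.] med [0.4982 0.2282 0.0177] ztop 0.0223 rect [509. 244.] [ 95. 349.] 6.4
top beaker 0.6 [151. 199.  21.  18.] med [0.5059 0.2585 0.0802] ztop 0.0841 rect [506. 259.] [38. 38.] 0.6
top tube 0.58 [213. 189.  15.  18.] med [0.5202 0.1128 0.1054] ztop 0.109 rect [521. 113.] [29. 27.] 1.3
top bottle 0.79 [122. 205.  22.  21.] med [0.4962 0.3343 0.1017] ztop 0.1036 rect [497. 335.] [18. 19.] 37.7
top jar 0.85 [181. 195.  23.  22.] med [0.513  0.1879 0.073 ] ztop 0.0871 rect [514. 189.] [52. 48.] 44.7
side drying_board 0.69 [225. 272.  56. 101.] med [0.4873 0.3196 0.0196] ztop 0.0225 rect [512. 229.] [ 96. 386.] 6.7
side kiln_board 0.86 [256. 174.  35.  55.] med [ 0.5216 -0.1985  0.0195] ztop 0.0228 rect [ 529. -254.] [ 88. 377.] 8.3
side kiln_board 0.21 [229. 235.  26.  22.] med [0.5067 0.2015 0.0741] ztop 0.0881 rect [497. 211.] [51. 90.] 40.5
side beaker 0.73 [228. 236.  29.  25.] med [0.5115 0.1977 0.0751] ztop 0.0882 rect [516. 205.] [75. 51.] 81.0
side beaker 0.67 [225. 252.  21.  33.] med [0.5046 0.2701 0.0784] ztop 0.086 rect [496. 289.] [ 39. 100.] 22.2
side tube 0.84 [233. 209.  15.  30.] med [0.5224 0.1248 0.1028] ztop 0.1097 rect [524. 117.] [26. 31.] 12.1
side bottle 0.9 [217. 276.  24.  41.] med [0.497  0.342  0.1006] ztop 0.1043 rect [498. 338.] [19. 18.] 79.6
```

```bash
python3 - <<'E'
import cv2,numpy as np
a=cv2.imread('pics/top0.png')[160:235,90:430];cv2.imwrite('pics/topc.png',np.vstack([cv2.resize(a,(800,176),interpolation=2),cv2.resize(cv2.imread('pics/side0.png')[130:340,170:290],(240,420),interpolation=2)if 0 else cv2.copyMakeBorder(cv2.resize(cv2.imread('pics/side0.png')[130:340,170:290],(240,420),interpolation=2),0,0,0,560,0)]))
E
```

```text
(no output)
```

View pics/topc.png

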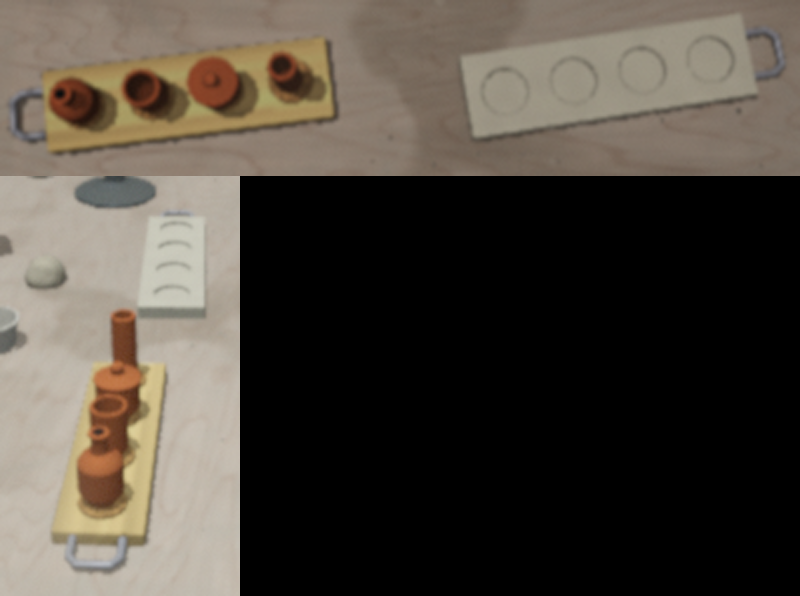

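The order from the drying board's handle is bottle, beaker, jar, tube. In the crop they sit at about (73,100), (145,92), (213,82) and (285,70). The kiln handle is at the right, about (768,50). Next I measure the pockets in two views.

```bash
python3 - <<'E'
from h import *
from scipy.optimize import minimize
for n in('top','side'):
    D=np.load(n+'.npz');P=D['P'].reshape(-1,3);g=D['p'].reshape(-1,3).astype(float)
    for name,c0,a0 in(('kiln',(.525,-.2287),8.1),('dry',(.5095,.224),6.4)):
        c0=np.array(c0)
        m=(np.linalg.norm(P[:,:2]-c0,axis=1)<.2)&(abs(P[:,2]-.016)<.010)
        def loc(v):
            a=np.radians(v[2]);ux=np.array([np.cos(a),np.sin(a)]);uy=np.array([-np.sin(a),np.cos(a)])
            q=P[m][:,:2]-v[:2];return np.c_[q@ux,q@uy]
        top=(P[m][:,2]>.011)
        # board outline: soft fill of 90x310 rectangle
        def cost(v):
            q=loc(v);s=lambda t:1/(1+np.exp(-t/.0015))
            ins=s(.045-abs(q[:,0]))*s(.155-abs(q[:,1]));return -(ins*(2*top-1)).sum()
        r=minimize(cost,[*c0,a0],method='Nelder-Mead',options=dict(initial_simplex=[[*c0,a0],[c0[0]+.006,c0[1],a0],[c0[0],c0[1]+.006,a0],[*c0,a0+2]]))
        v=r.x;q=loc(v);print(n,name,np.round(v,4))
        for y in(-.1125,-.0375,.0375,.1125):
            rr=np.hypot(q[:,0],q[:,1]-y);zi=P[m][:,2][rr<.018];zo=P[m][:,2][(rr>.029)&(rr<.036)&(abs(q[:,0])<.04)]
            a=np.radians(v[2]);w=v[:2]+y*np.array([-np.sin(a),np.cos(a)])
            print('  y',y,'world',np.round(w,4),'z in',np.median(zi).round(4) if len(zi) else None,'rim',np.median(zo).round(4))
E
```

```text
top kiln [ 0.5232 -0.2286  8.0765]
  y -0.1125 world [ 0.539 -0.34 ] z in 0.0128 rim 0.0185
  y -0.0375 world [ 0.5284 -0.2657] z in 0.0132 rim 0.0181
  y 0.0375 world [ 0.5179 -0.1915] z in 0.0129 rim 0.0186
  y 0.1125 world [ 0.5074 -0.1172] z in 0.0133 rim 0.0182
top dry [0.5092 0.2246 6.3875]
  y -0.1125 world [0.5218 0.1128] z in 0.0218 rim 0.0179
  y -0.0375 world [0.5134 0.1873] z in None rim 0.0179
  y 0.0375 world [0.5051 0.2618] z in 0.0226 rim 0.018
  y 0.1125 world [0.4967 0.3364] z in None rim 0.0176
side kiln [ 0.5233 -0.2234  8.2517]
  y -0.1125 world [ 0.5395 -0.3348] z in 0.0157 rim 0.0203
  y -0.0375 world [ 0.5287 -0.2605] z in 0.0157 rim 0.0204
  y 0.0375 world [ 0.518  -0.1863] z in 0.0155 rim 0.0205
  y 0.1125 world [ 0.5072 -0.1121] z in 0.0158 rim 0.0203
side dry [0.5089 0.2308 6.4367]
  y -0.1125 world [0.5215 0.119 ] z in None rim 0.0202
  y -0.0375 world [0.5131 0.1935] z in 0.0239 rim 0.0203
  y 0.0375 world [0.5047 0.2681] z in 0.0236 rim 0.0206
  y 0.1125 world [0.4963 0.3426] z in 0.0239 rim 0.02
```

```bash
python3 -m inch '[{"slide":[-0.2,-0.1,0],"turn":0},{"slide":[-0.55,-0.3,0],"turn":0},{"slide":[-0.85,-0.45,0],"turn":0}]'; python3 -m inch '[{"slide":[-0.35,-0.2,0],"turn":0},{"slide":[-0.7,-0.4,0],"turn":0},{"slide":[-0.85,-0.45,0],"turn":0}]'; python3 -m inch '[{"slide":[-0.35,-0.2,0],"turn":0.11},{"slide":[-0.6,-0.35,0],"turn":0.22},{"slide":[-0.77,-0.45,0],"turn":0.33},{"slide":[-0.77,-0.45,0],"turn":0.44},{"slide":[-0.77,-0.45,0],"turn":0.55},{"slide":[-0.77,-0.45,0],"turn":0.66},{"slide":[-0.77,-0.45,0],"turn":0.768},{"slide":[-0.77,-0.45,0],"turn":0.768},{"slide":[-0.77,-0.45,0],"turn":0.768}]'
cat > look.py <<'E'
import sys
from h import *
st=get_state();p,d=snapshot('wrist');P=cloud('wrist',d,st)
cv2.imwrite(f'pics/{sys.argv[1]}.png',p[...,::-1])
np.savez(sys.argv[1]+'.npz',p=p,P=P,d=d)
print(st['clock'],np.round(st['tcp_pos'],4),np.round(st['tcp_rot'],2),st['grip_width'])
for o in sys.argv[2:]:
    for k in cut_out(o,'wrist')[:2]:
        m=k['region']&(d>0);q=P[m]
        if k['score']<.25 or len(q)<10: continue
        z=np.percentile(q[:,2],98);t=q[q[:,2]>z-.006]
        print(o,round(k['score'],2),np.round(k['bbox']),'top mid',np.round((t.min(0)+t.max(0))/2,4),'ztop',z.round(4),'zmin',q[:,2].min().round(4))
E
python3 look.py w1 bottle beaker jar tube
```

```text
clock: 1.23
tcp_pos: [0.3069, 0.5388, 0.2095]
tcp_rot: [180.0, 0.0, 162.3]
ft_force: [0.7, 0.6, 0.2]
grip_width: 0.0855
grasp_force: 0.0
clock: 1.6
tcp_pos: [0.409, 0.4343, 0.2098]
tcp_rot: [-180.0, 0.0, 162.1]
ft_force: [-0.1, 0.3, -1.6]
grip_width: 0.0856
grasp_force: 0.0
clock: 2.72
tcp_pos: [0.4966, 0.3375, 0.2095]
tcp_rot: [180.0, 0.0, 96.5]
ft_force: [0.4, -0.0, -0.3]
grip_width: 0.0851
grasp_force: 0.0
2.725 [0.4966 0.3375 0.2095] [180.     0.    96.45] 0.08511057596241436
bottle 0.57 [260. 170.  45.  47.] top mid [0.4969 0.3351 0.1008] ztop 0.1018 zmin 0.0153
beaker 0.65 [260. 233.  37.  50.] top mid [0.5061 0.2602 0.0792] ztop 0.0817 zmin 0.0162
jar 0.61 [256. 282.  40.  48.] top mid [0.5134 0.1895 0.0839] ztop 0.0858 zmin 0.0336
jar 0.58 [258. 232.  35.  50.] top mid [0.5058 0.2602 0.0792] ztop 0.0818 zmin 0.0165
tube 0.61 [260. 317.  22.  22.] top mid [0.5208 0.1263 0.0686] ztop 0.0707 zmin 0.0247
```

View pics/w1.png

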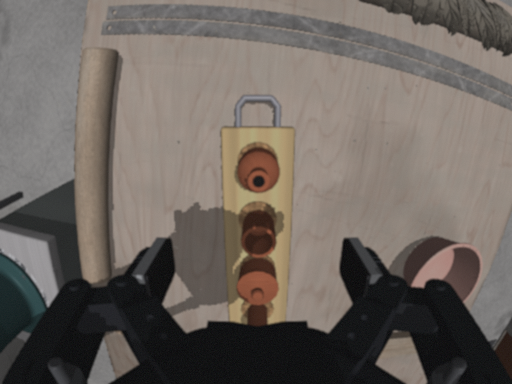

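The wrist view shows the whole row, with the bottle at (260,170). Its position agrees with the top camera to within 2 mm, so I'll grasp the bottle.

```bash
python3 -m inch '[{"slide":[-0.016,0,0.2],"turn":0},{"slide":[-0.016,0,0.5],"turn":0},{"slide":[-0.016,0,0.75],"turn":0},{"slide":[-0.016,0,0.75],"turn":0}]' -1; python3 -m inch '[{"slide":[0,0,0.15],"turn":0},{"slide":[0,0,0.3],"turn":0},{"slide":[0,0,0.4],"turn":0},{"slide":[0,0,0.4],"turn":0},{"slide":[0,0,0.4],"turn":0}]'; python3 -m inch '[{"slide":[0,0,0],"turn":0},{"slide":[0,0,0],"turn":0},{"slide":[0,0,0],"turn":0},{"slide":[0,0,0],"turn":0},{"slide":[0,0,0],"turn":0},{"slide":[0,0,0],"turn":0},{"slide":[0,0,0],"turn":0},{"slide":[0,0,0],"turn":0}]' 1
```

```text
clock: 3.48
tcp_pos: [0.4939, 0.3333, 0.0932]
tcp_rot: [-179.6, 0.2, 96.3]
ft_force: [0.9, -0.1, -0.4]
grip_width: 0.0856
grasp_force: 0.0
clock: 4.1
tcp_pos: [0.4978, 0.3358, 0.0383]
tcp_rot: [179.9, -0.1, 96.3]
ft_force: [-0.5, -0.4, 0.4]
grip_width: 0.0853
grasp_force: 0.0
clock: 5.1
tcp_pos: [0.4976, 0.3357, 0.0382]
tcp_rot: [179.9, -0.0, 96.3]
ft_force: [-0.9, 0.0, 6.0]
grip_width: 0.0432
grasp_force: 60.5
```

```bash
python3 -m inch '[{"slide":[0,0,-0.06],"turn":0},{"slide":[0,0,-0.2],"turn":0},{"slide":[0,0,-0.45],"turn":0},{"slide":[0,0,-0.7],"turn":0},{"slide":[0,0,-0.87],"turn":0},{"slide":[0,0,-0.87],"turn":0},{"slide":[0,0,-0.87],"turn":0}]'; python3 look.py w2 bottle beaker
```

```text
clock: 5.98
tcp_pos: [0.496, 0.3346, 0.1661]
tcp_rot: [-179.9, 0.1, 96.3]
ft_force: [-0.6, -1.2, -1.7]
grip_width: 0.0425
grasp_force: 61.1
5.975 [0.496  0.3346 0.1661] [-1.7989e+02  5.0000e-02  9.6300e+01] 0.04249620880615071
bottle 0.64 [257. 247.  84. 118.] top mid [0.4944 0.3342 0.2273] ztop 0.2297 zmin -0.0022
```

View pics/w2.png

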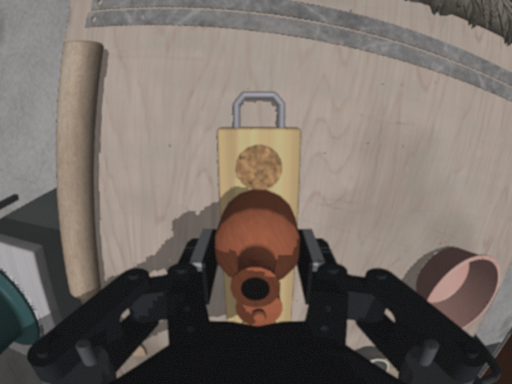

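The bottle hangs upright in the grip at (257,247) and the disc is clear, so I carry it across.

```bash
python3 -m inch '[{"slide":[-0.1,0,0],"turn":0},{"slide":[-0.3,-0.02,0],"turn":0},{"slide":[-0.55,-0.03,0],"turn":0},{"slide":[-0.8,-0.04,0],"turn":0},{"slide":[-1,-0.045,0],"turn":0}]'; python3 -m inch '[{"slide":[-0.25,-0.01,0],"turn":0},{"slide":[-0.5,-0.02,0],"turn":0},{"slide":[-0.75,-0.03,0],"turn":0},{"slide":[-1,-0.045,0],"turn":0}]'; python3 -m inch '[{"slide":[-0.25,-0.01,0],"turn":0},{"slide":[-0.5,-0.02,0],"turn":0},{"slide":[-0.75,-0.03,0],"turn":0},{"slide":[-1,-0.045,0],"turn":0}]';  python3 -m inch '[{"slide":[-0.25,-0.01,0],"turn":0},{"slide":[-0.5,-0.02,0],"turn":0},{"slide":[-0.75,-0.03,0],"turn":0},{"slide":[-1,-0.045,0],"turn":-0.02}]'; python3 -m inch '[{"slide":[-0.2,-0.01,0],"turn":0},{"slide":[-0.35,-0.02,0],"turn":0},{"slide":[-0.46,-0.03,0],"turn":0},{"slide":[-0.5,-0.03,0],"turn":0},{"slide":[-0.5,-0.03,0],"turn":0},{"slide":[-0.5,-0.03,0],"turn":0},{"slide":[-0.5,-0.03,0],"turn":0}]';  python3 look.py w3 kiln_board bottle
```

```text
clock: 6.75
tcp_pos: [0.5061, 0.1829, 0.1669]
tcp_rot: [-179.9, 0.0, 96.3]
ft_force: [0.2, 1.5, -0.8]
grip_width: 0.0425
grasp_force: 61.1
clock: 7.25
tcp_pos: [0.5157, 0.0334, 0.167]
tcp_rot: [-180.0, 0.0, 96.3]
ft_force: [0.6, -0.4, -1.2]
grip_width: 0.0425
grasp_force: 61.1
clock: 7.75
tcp_pos: [0.5252, -0.1163, 0.167]
tcp_rot: [-179.9, 0.0, 96.3]
ft_force: [1.0, -0.1, -0.6]
grip_width: 0.0425
grasp_force: 61.1
clock: 8.25
tcp_pos: [0.5348, -0.266, 0.1668]
tcp_rot: [-179.9, -0.0, 98.0]
ft_force: [-0.1, -0.7, -1.8]
grip_width: 0.0429
grasp_force: 61.1
clock: 9.12
tcp_pos: [0.542, -0.3383, 0.1675]
tcp_rot: [-180.0, -0.0, 98.1]
ft_force: [-0.2, -1.0, -1.0]
grip_width: 0.0422
grasp_force: 61.1
9.125 [ 0.542  -0.3383  0.1675] [-1.800e+02 -1.000e-02  9.808e+01] 0.042202609690482264
kiln_board 0.83 [255. 104.  90. 208.] top mid [ 0.5273 -0.2692  0.089 ] ztop 0.0182 zmin -0.0029
bottle 0.63 [259. 248.  87. 124.] top mid [ 0.5403 -0.3385  0.2288] ztop 0.2311 zmin -0.0024
```

View pics/w3.png

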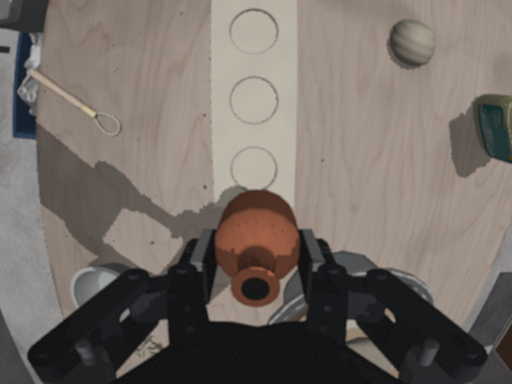

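The three free pockets show at about (254,31), (254,100) and (254,168). I use them to check where the kiln row is, seen from the wrist.

```bash
python3 - <<'E'
import numpy as np
P=np.load('w3.npz')['P']
c=[]
for u,v in((254,31),(254,100.5),(254,168)):
    u0,v0=int(u),int(v);q=P[v0-8:v0+9,u0-8:u0+9].reshape(-1,3);print(np.round(np.median(q,0),4));c.append(np.median(q,0)[:2])
# pocket by depth: z<.0155 centroid
for w in c:
    Q=P.reshape(-1,3);m=(np.linalg.norm(Q[:,:2]-w,axis=1)<.035)&(Q[:,2]<.0158)&(Q[:,2]>.009);q=Q[m]
    print(m.sum(),'mid',np.round((np.percentile(q[:,:2],2,0)+np.percentile(q[:,:2],98,0))/2,4),np.round(np.ptp(q[:,:2],0),3))
E
```

```text
[ 0.5174 -0.1916  0.0118]
[ 0.5279 -0.2662  0.0118]
[ 0.5382 -0.3399  0.0117]
1837 mid [ 0.5174 -0.1911] [0.069 0.067]
1888 mid [ 0.528  -0.2665] [0.069 0.068]
1629 mid [ 0.5373 -0.3402] [0.067 0.064]
```

The target pocket is at (0.538, -0.340), and the wrist and top views agree to within 1 mm. I lower the bottle.

```bash
python3 -m inch '[{"slide":[-0.008,-0.018,0.1],"turn":0},{"slide":[-0.008,-0.018,0.35],"turn":0},{"slide":[-0.008,-0.018,0.6],"turn":0},{"slide":[-0.008,-0.018,0.78],"turn":0},{"slide":[-0.008,-0.018,0.86],"turn":0},{"slide":[-0.008,-0.018,0.88],"turn":0},{"slide":[-0.008,-0.018,0.9],"turn":0},{"slide":[-0.008,-0.018,0.9],"turn":0},{"slide":[-0.008,-0.018,0.9],"turn":0}]'; python3 -m inch '[{"slide":[0,0,0.01],"turn":0},{"slide":[0,0,0.02],"turn":0},{"slide":[0,0,0.02],"turn":0},{"slide":[0,0,0.02],"turn":0}]'
```

```text
clock: 10.4
tcp_pos: [0.5401, -0.3411, 0.0336]
tcp_rot: [179.9, 0.1, 98.0]
ft_force: [-0.0, -0.2, -2.5]
grip_width: 0.0427
grasp_force: 61.1
clock: 10.9
tcp_pos: [0.5393, -0.3406, 0.0294]
tcp_rot: [-180.0, -0.0, 98.0]
ft_force: [0.3, 0.4, -0.3]
grip_width: 0.0426
grasp_force: 61.1
```

```bash
python3 -m inch '[{"slide":[0,0,0.006],"turn":0},{"slide":[0,0,0.006],"turn":0},{"slide":[0,0,0.006],"turn":0}]'
```

```text
clock: 11.28
tcp_pos: [0.5395, -0.3409, 0.0292]
tcp_rot: [180.0, 0.0, 98.0]
ft_force: [-1.9, -0.1, 4.7]
grip_width: 0.0422
grasp_force: 61.8
```

```bash
python3 -m inch '[{"slide":[0,0,0],"turn":0},{"slide":[0,0,0],"turn":0},{"slide":[0,0,0],"turn":0},{"slide":[0,0,0],"turn":0},{"slide":[0,0,0],"turn":0},{"slide":[0,0,0],"turn":0}]' -1; python3 -m inch '[{"slide":[0,0,-0.1],"turn":0},{"slide":[0,0,-0.3],"turn":0},{"slide":[0,0,-0.6],"turn":0},{"slide":[0,0,-0.9],"turn":0},{"slide":[0,0,-1],"turn":0},{"slide":[0,0,-1],"turn":0}]';python3 look.py w4 bottle
```

```text
clock: 12.02
tcp_pos: [0.5394, -0.3406, 0.0286]
tcp_rot: [180.0, -0.0, 98.0]
ft_force: [1.1, 0.1, -0.0]
grip_width: 0.0856
grasp_force: 0.0
clock: 12.78
tcp_pos: [0.5402, -0.3412, 0.1806]
tcp_rot: [179.9, 0.1, 98.0]
ft_force: [0.4, -1.0, -1.0]
grip_width: 0.0852
grasp_force: 0.0
12.775 [ 0.5402 -0.3412  0.1806] [1.7985e+02 1.3000e-01 9.8020e+01] 0.08519636171274711
bottle 0.95 [257. 172.  46.  46.] top mid [ 0.5394 -0.3411  0.0919] ztop 0.0929 zmin 0.0273
```

The bottle is seated, with its top at 0.093 m (0.013 + 0.080), so it stands upright. Back for the beaker.

```bash
python3 -m inch '[{"slide":[0.1,0.01,0],"turn":0},{"slide":[0.4,0.03,0],"turn":0},{"slide":[0.7,0.06,0],"turn":0},{"slide":[1,0.083,0],"turn":0}]'; python3 -m inch '[{"slide":[0.35,0.03,0],"turn":0},{"slide":[0.7,0.06,0],"turn":0},{"slide":[1,0.083,0],"turn":0}]'; python3 -m inch '[{"slide":[0.35,0.03,0],"turn":0},{"slide":[0.7,0.06,0],"turn":0},{"slide":[1,0.083,0],"turn":0}]'; python3 -m inch '[{"slide":[0.35,0.03,0],"turn":0},{"slide":[0.7,0.06,0],"turn":0},{"slide":[0.9,0.08,0],"turn":0},{"slide":[1,0.083,0],"turn":0.02},{"slide":[1,0.083,0],"turn":0.02},{"slide":[1,0.083,0],"turn":0.02},{"slide":[1,0.083,0],"turn":0.02}]'; python3 look.py w5 beaker jar
```

```text
clock: 13.38
tcp_pos: [0.5293, -0.1878, 0.1766]
tcp_rot: [-179.8, -0.1, 98.0]
ft_force: [1.1, 1.5, -0.1]
grip_width: 0.0856
grasp_force: 0.0
clock: 13.75
tcp_pos: [0.5203, -0.0373, 0.1768]
tcp_rot: [-179.8, -0.1, 98.1]
ft_force: [0.3, 0.3, 0.5]
grip_width: 0.0852
grasp_force: 0.0
clock: 14.12
tcp_pos: [0.5115, 0.1125, 0.1769]
tcp_rot: [-179.8, -0.0, 98.1]
ft_force: [0.2, 0.0, 0.3]
grip_width: 0.0853
grasp_force: 0.0
clock: 15.0
tcp_pos: [0.5047, 0.2596, 0.1782]
tcp_rot: [-180.0, 0.0, 96.3]
ft_force: [0.1, 0.6, 0.4]
grip_width: 0.0854
grasp_force: 0.0
15.0 [0.5047 0.2596 0.1782] [-1.7996e+02  2.0000e-02  9.6260e+01] 0.08536539484534936
beaker 0.63 [260. 176.  48.  51.] top mid [0.5058 0.2605 0.079 ] ztop 0.0816 zmin 0.0157
jar 0.7 [258. 240.  51.  57.] top mid [0.5124 0.1894 0.0835] ztop 0.0859 zmin 0.0149
jar 0.47 [258. 174.  45.  52.] top mid [0.5055 0.2605 0.079 ] ztop 0.0815 zmin 0.0157
```

```bash
python3 -m inch '[{"slide":[0.005,0.007,0.1],"turn":0},{"slide":[0.005,0.007,0.4],"turn":0},{"slide":[0.005,0.007,0.65],"turn":0},{"slide":[0.005,0.007,0.85],"turn":0},{"slide":[0.005,0.007,0.92],"turn":0},{"slide":[0.005,0.007,0.94],"turn":0},{"slide":[0.005,0.007,0.94],"turn":0},{"slide":[0.005,0.007,0.94],"turn":0}]'; python3 -m inch '[{"slide":[0,0,0],"turn":0},{"slide":[0,0,0],"turn":0},{"slide":[0,0,0],"turn":0},{"slide":[0,0,0],"turn":0},{"slide":[0,0,0],"turn":0},{"slide":[0,0,0],"turn":0},{"slide":[0,0,0],"turn":0},{"slide":[0,0,0],"turn":0}]' 1; python3 -m inch '[{"slide":[0,0,-0.06],"turn":0},{"slide":[0,0,-0.2],"turn":0},{"slide":[0,0,-0.45],"turn":0},{"slide":[0,0,-0.7],"turn":0},{"slide":[0,0,-0.87],"turn":0},{"slide":[0,0,-0.87],"turn":0},{"slide":[0,0,-0.87],"turn":0}]'; python3 look.py w6 beaker
```

```text
clock: 16.15
tcp_pos: [0.5071, 0.2619, 0.0391]
tcp_rot: [179.9, -0.1, 96.3]
ft_force: [-0.8, -0.7, 0.3]
grip_width: 0.0854
grasp_force: 0.0
clock: 17.15
tcp_pos: [0.5065, 0.2615, 0.0382]
tcp_rot: [179.9, -0.0, 96.3]
ft_force: [-0.4, -1.4, 5.9]
grip_width: 0.0371
grasp_force: 60.5
clock: 18.02
tcp_pos: [0.5048, 0.2608, 0.1665]
tcp_rot: [-179.9, 0.0, 96.3]
ft_force: [-1.0, 0.1, -2.5]
grip_width: 0.037
grasp_force: 60.4
18.025 [0.5048 0.2608 0.1665] [-1.7986e+02  5.0000e-02  9.6300e+01] 0.03696443119385247
beaker 0.57 [258. 245.  79. 103.] top mid [0.504  0.2599 0.2078] ztop 0.2099 zmin -0.0019
```

```bash
python3 -m inch '[{"slide":[-0.1,0,0],"turn":0},{"slide":[-0.3,-0.02,0],"turn":0},{"slide":[-0.55,-0.04,0],"turn":0},{"slide":[-0.8,-0.05,0],"turn":0},{"slide":[-1,-0.066,0],"turn":0}]'; python3 -m inch '[{"slide":[-0.25,-0.02,0],"turn":0},{"slide":[-0.5,-0.03,0],"turn":0},{"slide":[-0.75,-0.05,0],"turn":0},{"slide":[-1,-0.066,0],"turn":0}]'; python3 -m inch '[{"slide":[-0.25,-0.02,0],"turn":0},{"slide":[-0.5,-0.03,0],"turn":0},{"slide":[-0.75,-0.05,0],"turn":0},{"slide":[-1,-0.066,0],"turn":0}]'; python3 -m inch '[{"slide":[-0.2,-0.01,0],"turn":0},{"slide":[-0.35,-0.02,0],"turn":-0.02},{"slide":[-0.46,-0.03,0],"turn":-0.02},{"slide":[-0.51,-0.033,0],"turn":-0.02},{"slide":[-0.51,-0.033,0],"turn":-0.02},{"slide":[-0.51,-0.033,0],"turn":-0.02},{"slide":[-0.51,-0.033,0],"turn":-0.02}]';  python3 look.py w7 bottle beaker
```

```text
clock: 18.75
tcp_pos: [0.5119, 0.1088, 0.1672]
tcp_rot: [-179.9, 0.0, 96.3]
ft_force: [-0.3, 0.1, -2.1]
grip_width: 0.0372
grasp_force: 60.4
clock: 19.25
tcp_pos: [0.5182, -0.0411, 0.1673]
tcp_rot: [-179.9, 0.0, 96.3]
ft_force: [-0.0, 0.3, -1.6]
grip_width: 0.0372
grasp_force: 60.4
clock: 19.75
tcp_pos: [0.5246, -0.1911, 0.1672]
tcp_rot: [-179.9, -0.0, 96.3]
ft_force: [1.2, 0.3, -1.9]
grip_width: 0.0368
grasp_force: 60.4
clock: 20.62
tcp_pos: [0.5293, -0.265, 0.1681]
tcp_rot: [-180.0, -0.0, 98.1]
ft_force: [0.9, 0.4, -0.7]
grip_width: 0.0371
grasp_force: 60.4
20.625 [ 0.5293 -0.265   0.1681] [-1.800e+02 -1.000e-02  9.807e+01] 0.03708658090907811
beaker 0.82 [257. 244.  84. 104.] top mid [ 0.5284 -0.2662  0.2102] ztop 0.2116 zmin -0.0027
```

```bash
python3 -m inch '[{"slide":[-0.004,-0.005,0.1],"turn":0},{"slide":[-0.004,-0.005,0.35],"turn":0},{"slide":[-0.004,-0.005,0.6],"turn":0},{"slide":[-0.004,-0.005,0.78],"turn":0},{"slide":[-0.004,-0.005,0.86],"turn":0},{"slide":[-0.004,-0.005,0.88],"turn":0},{"slide":[-0.004,-0.005,0.9],"turn":0},{"slide":[-0.004,-0.005,0.9],"turn":0},{"slide":[-0.004,-0.005,0.9],"turn":0}]'; python3 -m inch '[{"slide":[0,0,0.01],"turn":0},{"slide":[0,0,0.02],"turn":0},{"slide":[0,0,0.025],"turn":0},{"slide":[0,0,0.025],"turn":0},{"slide":[0,0,0.025],"turn":0}]'
```

```text
clock: 21.9
tcp_pos: [0.5293, -0.2669, 0.0341]
tcp_rot: [179.9, 0.1, 98.0]
ft_force: [0.2, 0.3, -2.0]
grip_width: 0.0371
grasp_force: 60.4
clock: 22.52
tcp_pos: [0.5286, -0.2665, 0.0293]
tcp_rot: [-180.0, -0.0, 98.0]
ft_force: [-0.4, 1.0, -1.1]
grip_width: 0.037
grasp_force: 60.4
```

```bash
python3 -m inch '[{"slide":[0,0,0.006],"turn":0},{"slide":[0,0,0.006],"turn":0},{"slide":[0,0,0.006],"turn":0}]'
```

```text
clock: 22.9
tcp_pos: [0.5286, -0.2666, 0.0292]
tcp_rot: [-180.0, 0.0, 98.0]
ft_force: [-2.3, 1.8, 5.3]
grip_width: 0.0371
grasp_force: 61.0
```

```bash
python3 -m inch '[{"slide":[0,0,0],"turn":0},{"slide":[0,0,0],"turn":0},{"slide":[0,0,0],"turn":0},{"slide":[0,0,0],"turn":0},{"slide":[0,0,0],"turn":0},{"slide":[0,0,0],"turn":0}]' -1; python3 -m inch '[{"slide":[0,0,-0.1],"turn":0},{"slide":[0,0,-0.3],"turn":0},{"slide":[0,0,-0.6],"turn":0},{"slide":[0,0,-0.9],"turn":0},{"slide":[0,0,-1],"turn":0},{"slide":[0,0,-1],"turn":0}]';python3 look.py w8 beaker bottle;  python3 -m inch '[{"slide":[0.1,0.01,0],"turn":0},{"slide":[0.4,0.04,0],"turn":0},{"slide":[0.7,0.07,0],"turn":0},{"slide":[1,0.105,0],"turn":0}]'; python3 -m inch '[{"slide":[0.35,0.03,0],"turn":0},{"slide":[0.7,0.07,0],"turn":0},{"slide":[1,0.105,0],"turn":0}]'; python3 -m inch '[{"slide":[0.35,0.03,0],"turn":0},{"slide":[0.7,0.07,0],"turn":0},{"slide":[0.9,0.1,0],"turn":0},{"slide":[1,0.105,0],"turn":0.02},{"slide":[1,0.105,0],"turn":0.02},{"slide":[1,0.105,0],"turn":0.02},{"slide":[1,0.105,0],"turn":0.02}]'; python3 look.py w9 jar tube
```

```text
clock: 23.65
tcp_pos: [0.5286, -0.2665, 0.0284]
tcp_rot: [-180.0, -0.0, 98.0]
ft_force: [-0.5, -0.0, 0.9]
grip_width: 0.0852
grasp_force: 0.0
clock: 24.4
tcp_pos: [0.5295, -0.267, 0.1802]
tcp_rot: [179.8, 0.1, 98.0]
ft_force: [-0.1, 0.5, 0.3]
grip_width: 0.0852
grasp_force: 0.0
24.4 [ 0.5295 -0.267   0.1802] [1.7985e+02 1.2000e-01 9.8020e+01] 0.08524958877166457
clock: 25.05
tcp_pos: [0.522, -0.1135, 0.177]
tcp_rot: [-179.9, -0.1, 98.0]
ft_force: [0.6, -0.6, 0.6]
grip_width: 0.0859
grasp_force: 0.0
clock: 25.42
tcp_pos: [0.5163, 0.0376, 0.1771]
tcp_rot: [-179.9, -0.0, 98.1]
ft_force: [-0.5, -0.3, 0.1]
grip_width: 0.0857
grasp_force: 0.0
clock: 26.3
tcp_pos: [0.5124, 0.1849, 0.1781]
tcp_rot: [-180.0, 0.0, 96.3]
ft_force: [1.0, -0.6, -0.3]
grip_width: 0.0855
grasp_force: 0.0
26.3 [0.5124 0.1849 0.1781] [-1.7997e+02  1.0000e-02  9.6260e+01] 0.08553396706357913
jar 0.52 [259.  98.  49.  40.] top mid [0.505  0.2614 0.0208] ztop 0.0223 zmin 0.0183
tube 0.78 [261. 246.  34.  64.] top mid [0.5214 0.1141 0.1039] ztop 0.1065 zmin -0.0027
```

View pics/w9.png

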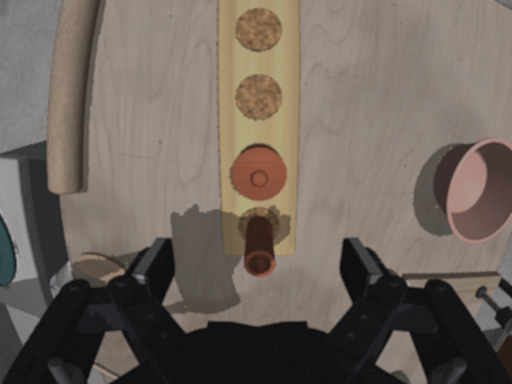

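The jar is at (259,173) and the tube at (261,246). The network took a disc for the jar and missed the placed beaker, so I measure both from depth.

```bash
python3 - <<'E'
import numpy as np
for f,c,z0,z1 in(('w9',(.513,.188),.064,.09),('w8',(.5284,-.266),.06,.09),('w8',(.539,-.34),.03,.1)):
    Q=np.load(f+'.npz')['P'].reshape(-1,3);m=(np.linalg.norm(Q[:,:2]-c,axis=1)<.036)&(Q[:,2]>z0)&(Q[:,2]<z1);q=Q[m]
    if len(q)<9: print(f,len(q));continue
    print(f,m.sum(),np.round((np.percentile(q,1,0)+np.percentile(q,99,0))/2,4),np.round(np.percentile(q,99,0)-np.percentile(q,1,0),3),np.percentile(q[:,2],99).round(4))
E
```

```text
w9 2310 [0.5127 0.1889 0.0776] [0.049 0.048 0.018] 0.0865
w8 667 [ 0.5282 -0.2673  0.0669] [0.037 0.038 0.013] 0.0733
w8 1703 [ 0.5391 -0.3361  0.062 ] [0.042 0.035 0.062] 0.093
```

```bash
python3 -m inch '[{"slide":[0.022,0.004,0.1],"turn":0},{"slide":[0.022,0.004,0.4],"turn":0},{"slide":[0.022,0.004,0.65],"turn":0},{"slide":[0.022,0.004,0.85],"turn":0},{"slide":[0.022,0.004,0.96],"turn":0},{"slide":[0.022,0.004,1],"turn":0},{"slide":[0.022,0.004,1],"turn":0},{"slide":[0.022,0.004,1],"turn":0}]'; python3 -m inch '[{"slide":[0,0,0],"turn":0},{"slide":[0,0,0],"turn":0},{"slide":[0,0,0],"turn":0},{"slide":[0,0,0],"turn":0},{"slide":[0,0,0],"turn":0},{"slide":[0,0,0],"turn":0},{"slide":[0,0,0],"turn":0},{"slide":[0,0,0],"turn":0}]' 1; python3 -m inch '[{"slide":[0,0,-0.04],"turn":0},{"slide":[0,0,-0.1],"turn":0},{"slide":[0,0,-0.15],"turn":0},{"slide":[0,0,-0.2],"turn":0},{"slide":[0,0,-0.2],"turn":0}]'; python3 look.py w10 jar
```

```text
clock: 27.45
tcp_pos: [0.5141, 0.1894, 0.0298]
tcp_rot: [179.9, -0.0, 96.3]
ft_force: [0.1, 0.6, -0.1]
grip_width: 0.0854
grasp_force: 0.0
clock: 28.45
tcp_pos: [0.5135, 0.1893, 0.0298]
tcp_rot: [179.9, -0.0, 96.3]
ft_force: [-1.6, -0.7, 5.5]
grip_width: 0.0492
grasp_force: 60.8
clock: 29.08
tcp_pos: [0.5136, 0.1893, 0.0594]
tcp_rot: [179.9, -0.0, 96.3]
ft_force: [0.4, -0.3, -1.5]
grip_width: 0.0491
grasp_force: 62.1
29.075 [0.5136 0.1893 0.0594] [ 1.7989e+02 -2.0000e-02  9.6300e+01] 0.04908706880285604
jar 0.78 [257. 247. 104. 115.] top mid [0.5127 0.1897 0.1134] ztop 0.1157 zmin 0.0161
```

View pics/w10.png

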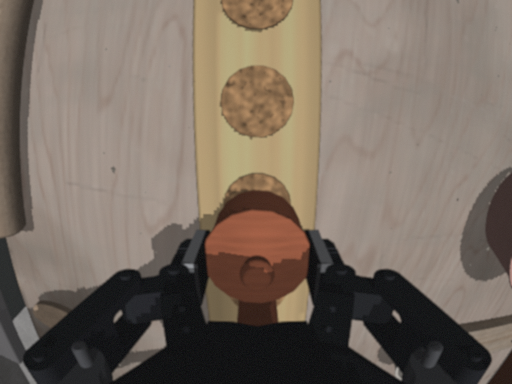

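The jar is held and its lid looks centred at (257,247). The width suggests the pads may be on the lid rim, so I check that the jar is level.

```bash
python3 - <<'E'
import numpy as np
D=np.load('w10.npz');Q=D['P'].reshape(-1,3)
r=np.linalg.norm(Q[:,:2]-(.5132,.1893),axis=1)
m=(r<.023)&(r>.012)&(Q[:,2]>.09)&(Q[:,2]<.112);q=Q[m];A=np.c_[q[:,:2]-q[:,:2].mean(0),np.ones(len(q))]
s=np.linalg.lstsq(A,q[:,2],rcond=None)[0];print(len(q),s)
for lo in(0,.004,.012,.016,.02,.024,.026): 
    mm=(r>=lo)&(r<lo+.003)&(Q[:,2]>.085);print(lo,np.median(Q[mm,2]).round(4))
E
```

```text
4306 [ 0.00433021 -0.00779755  0.10149839]
0 0.1155
0.004 0.1141
0.012 0.1598
0.016 0.1019
0.02 0.1673
0.024 0.153
0.026 0.162
```

```bash
python3 -m inch '[{"slide":[0,0,-0.1],"turn":0},{"slide":[0,0,-0.3],"turn":0},{"slide":[0,0,-0.5],"turn":0},{"slide":[0,0,-0.7],"turn":0},{"slide":[0,0,-0.7],"turn":0}]'; python3 -m inch '[{"slide":[-0.1,0,0],"turn":0},{"slide":[-0.3,-0.03,0],"turn":0},{"slide":[-0.55,-0.05,0],"turn":0},{"slide":[-0.8,-0.08,0],"turn":0},{"slide":[-1,-0.1,0],"turn":0}]'; python3 -m inch '[{"slide":[-0.25,-0.025,0],"turn":0},{"slide":[-0.5,-0.05,0],"turn":0},{"slide":[-0.75,-0.075,0],"turn":0},{"slide":[-1,-0.1,0],"turn":0}]'; python3 -m inch '[{"slide":[-0.2,-0.02,0],"turn":0},{"slide":[-0.35,-0.03,0],"turn":-0.02},{"slide":[-0.47,-0.05,0],"turn":-0.02},{"slide":[-0.53,-0.051,0],"turn":-0.02},{"slide":[-0.53,-0.051,0],"turn":-0.02},{"slide":[-0.53,-0.051,0],"turn":-0.02},{"slide":[-0.53,-0.051,0],"turn":-0.02}]';  python3 look.py w11 bottle jar
```

```text
clock: 29.8
tcp_pos: [0.5154, 0.1898, 0.1672]
tcp_rot: [179.6, -0.1, 96.3]
ft_force: [-0.7, 0.1, -1.5]
grip_width: 0.0489
grasp_force: 62.3
clock: 30.42
tcp_pos: [0.5124, 0.0359, 0.161]
tcp_rot: [-179.8, 0.0, 96.3]
ft_force: [0.7, 0.0, -1.0]
grip_width: 0.049
grasp_force: 62.3
clock: 30.92
tcp_pos: [0.5138, -0.1142, 0.161]
tcp_rot: [-179.8, -0.1, 96.3]
ft_force: [1.0, 0.6, -1.4]
grip_width: 0.0488
grasp_force: 62.3
clock: 31.8
tcp_pos: [0.5172, -0.1916, 0.1635]
tcp_rot: [180.0, -0.0, 98.1]
ft_force: [-0.1, -0.2, -1.5]
grip_width: 0.0489
grasp_force: 62.3
31.8 [ 0.5172 -0.1916  0.1635] [ 1.7999e+02 -1.0000e-02  9.8070e+01] 0.04888162695119238
bottle 0.68 [260. 313.  41.  26.] top mid [ 0.532  -0.2612  0.1728] ztop 0.0928 zmin -0.0015
jar 0.91 [258. 247. 101. 112.] top mid [ 0.5163 -0.1911  0.2177] ztop 0.2197 zmin -0.0018
```

```bash
python3 -m inch '[{"slide":[0.005,0.004,0.1],"turn":0},{"slide":[0.005,0.004,0.35],"turn":0},{"slide":[0.005,0.004,0.6],"turn":0},{"slide":[0.005,0.004,0.78],"turn":0},{"slide":[0.005,0.004,0.87],"turn":0},{"slide":[0.005,0.004,0.89],"turn":0},{"slide":[0.005,0.004,0.91],"turn":0},{"slide":[0.005,0.004,0.91],"turn":0},{"slide":[0.005,0.004,0.91],"turn":0}]'; python3 -m inch '[{"slide":[0,0,0.01],"turn":0},{"slide":[0,0,0.015],"turn":0},{"slide":[0,0,0.02],"turn":0},{"slide":[0,0,0.02],"turn":0},{"slide":[0,0,0.02],"turn":0}]'
```

```text
clock: 33.08
tcp_pos: [0.5183, -0.1918, 0.0279]
tcp_rot: [179.9, 0.1, 98.0]
ft_force: [-0.3, -0.0, -1.5]
grip_width: 0.0487
grasp_force: 62.3
clock: 33.7
tcp_pos: [0.5175, -0.1915, 0.0239]
tcp_rot: [-180.0, -0.0, 98.0]
ft_force: [0.3, 0.6, -1.1]
grip_width: 0.0492
grasp_force: 62.3
```

```bash
python3 -m inch '[{"slide":[0,0,0.005],"turn":0},{"slide":[0,0,0.012],"turn":0},{"slide":[0,0,0.012],"turn":0},{"slide":[0,0,0.012],"turn":0}]'; python3 -m inch '[{"slide":[0,0,0.007],"turn":0},{"slide":[0,0,0.007],"turn":0},{"slide":[0,0,0.007],"turn":0}]'
```

```text
clock: 34.2
tcp_pos: [0.5176, -0.1915, 0.0221]
tcp_rot: [-180.0, -0.0, 98.0]
ft_force: [-0.0, 0.2, -0.8]
grip_width: 0.0488
grasp_force: 62.3
clock: 34.58
tcp_pos: [0.5175, -0.1915, 0.021]
tcp_rot: [-180.0, -0.0, 98.0]
ft_force: [0.3, -0.3, -1.9]
grip_width: 0.049
grasp_force: 62.3
```

```bash
python3 -m inch '[{"slide":[0,0,0.006],"turn":0},{"slide":[0,0,0.006],"turn":0},{"slide":[0,0,0.006],"turn":0}]'
```

```text
clock: 34.95
tcp_pos: [0.5178, -0.1917, 0.0208]
tcp_rot: [180.0, 0.0, 98.0]
ft_force: [-2.0, 0.9, 6.1]
grip_width: 0.0491
grasp_force: 62.8
```

```bash
python3 -m inch '[{"slide":[0,0,0],"turn":0},{"slide":[0,0,0],"turn":0},{"slide":[0,0,0],"turn":0},{"slide":[0,0,0],"turn":0},{"slide":[0,0,0],"turn":0},{"slide":[0,0,0],"turn":0}]' -1; python3 -m inch '[{"slide":[0,0,-0.1],"turn":0},{"slide":[0,0,-0.3],"turn":0},{"slide":[0,0,-0.6],"turn":0},{"slide":[0,0,-0.9],"turn":0},{"slide":[0,0,-1],"turn":0},{"slide":[0,0,-1],"turn":0}]';python3 look.py w12 jar;  python3 -m inch '[{"slide":[0.1,0.01,0],"turn":0},{"slide":[0.4,0.06,0],"turn":0},{"slide":[0.7,0.1,0],"turn":0},{"slide":[1,0.15,0],"turn":0}]'; python3 -m inch '[{"slide":[0.35,0.05,0],"turn":0},{"slide":[0.7,0.1,0],"turn":0},{"slide":[0.9,0.14,0],"turn":0},{"slide":[1,0.15,0],"turn":0.02},{"slide":[1,0.15,0],"turn":0.02},{"slide":[1,0.15,0],"turn":0.02},{"slide":[1,0.15,0],"turn":0.02}]'; python3 look.py w13 tube
```

```text
clock: 35.7
tcp_pos: [0.5176, -0.1915, 0.0202]
tcp_rot: [180.0, 0.0, 98.0]
ft_force: [-0.0, -0.2, 0.7]
grip_width: 0.0854
grasp_force: 0.0
clock: 36.45
tcp_pos: [0.5185, -0.1919, 0.1719]
tcp_rot: [179.8, 0.1, 98.0]
ft_force: [-0.3, -0.1, -1.1]
grip_width: 0.0857
grasp_force: 0.0
36.45 [ 0.5185 -0.1919  0.1719] [1.7983e+02 1.0000e-01 9.8020e+01] 0.08566591859502612
jar 0.81 [256. 175.  53.  60.] top mid [ 0.5172 -0.1914  0.0748] ztop 0.0769 zmin 0.0112
clock: 37.05
tcp_pos: [0.5174, -0.0376, 0.1684]
tcp_rot: [-179.8, -0.1, 98.0]
ft_force: [1.8, 0.3, -0.4]
grip_width: 0.0854
grasp_force: 0.0
clock: 37.92
tcp_pos: [0.52, 0.1111, 0.1698]
tcp_rot: [-180.0, 0.0, 96.3]
ft_force: [-0.4, 0.1, -0.1]
grip_width: 0.0855
grasp_force: 0.0
37.925 [0.52   0.1111 0.1698] [-1.7996e+02  1.0000e-02  9.6260e+01] 0.08545447688932578
tube 0.96 [261. 180.  38.  55.] top mid [0.521  0.1141 0.1043] ztop 0.1067 zmin -0.0019
```

View pics/w12.png

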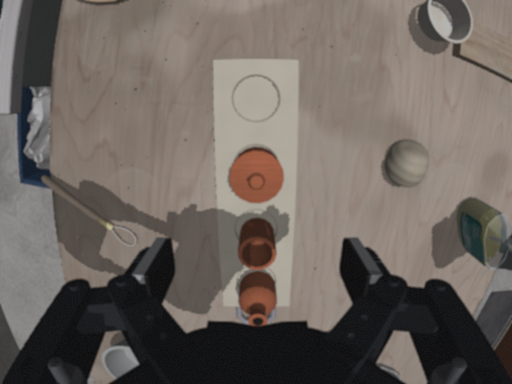

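Jar, beaker and bottle stand in the pockets at (256,175), (257,243) and (258,297), and the last pocket at (256,98) is free. The tube is next.

```bash
python3 -m inch '[{"slide":[0.02,0.007,0.1],"turn":0},{"slide":[0.02,0.007,0.35],"turn":0},{"slide":[0.02,0.007,0.6],"turn":0},{"slide":[0.02,0.007,0.72],"turn":0},{"slide":[0.02,0.007,0.76],"turn":0},{"slide":[0.02,0.007,0.76],"turn":0},{"slide":[0.02,0.007,0.76],"turn":0}]'; python3 -m inch '[{"slide":[0,0,0],"turn":0},{"slide":[0,0,0],"turn":0},{"slide":[0,0,0],"turn":0},{"slide":[0,0,0],"turn":0},{"slide":[0,0,0],"turn":0},{"slide":[0,0,0],"turn":0},{"slide":[0,0,0],"turn":0},{"slide":[0,0,0],"turn":0}]' 1; python3 -m inch '[{"slide":[0,0,-0.06],"turn":0},{"slide":[0,0,-0.2],"turn":0},{"slide":[0,0,-0.45],"turn":0},{"slide":[0,0,-0.6],"turn":0},{"slide":[0,0,-0.7],"turn":0},{"slide":[0,0,-0.7],"turn":0},{"slide":[0,0,-0.7],"turn":0}]'; python3 look.py w14 tube
```

```text
clock: 38.9
tcp_pos: [0.5224, 0.1152, 0.0577]
tcp_rot: [179.8, -0.0, 96.3]
ft_force: [0.1, -0.8, 0.4]
grip_width: 0.0854
grasp_force: 0.0
clock: 39.9
tcp_pos: [0.5215, 0.115, 0.0566]
tcp_rot: [179.9, -0.0, 96.3]
ft_force: [1.8, 0.5, 4.9]
grip_width: 0.027
grasp_force: 59.4
clock: 40.78
tcp_pos: [0.5199, 0.1148, 0.1598]
tcp_rot: [-179.9, 0.0, 96.3]
ft_force: [-1.2, -0.2, -0.8]
grip_width: 0.0269
grasp_force: 59.1
40.775 [0.5199 0.1148 0.1598] [-1.7986e+02  1.0000e-02  9.6300e+01] 0.026877211643533752
tube 0.7 [260. 242.  59. 113.] top mid [0.5194 0.1136 0.2083] ztop 0.2098 zmin -0.0023
```

```bash
python3 -m inch '[{"slide":[-0.1,-0.02,0],"turn":0},{"slide":[-0.3,-0.05,0],"turn":0},{"slide":[-0.55,-0.09,0],"turn":0},{"slide":[-0.8,-0.13,0],"turn":0},{"slide":[-1,-0.17,0],"turn":0}]'; python3 -m inch '[{"slide":[-0.2,-0.04,0],"turn":0},{"slide":[-0.35,-0.06,0],"turn":-0.02},{"slide":[-0.47,-0.08,0],"turn":-0.02},{"slide":[-0.523,-0.085,0],"turn":-0.02},{"slide":[-0.523,-0.085,0],"turn":-0.02},{"slide":[-0.523,-0.085,0],"turn":-0.02},{"slide":[-0.523,-0.085,0],"turn":-0.02}]';  python3 look.py w15 tube
```

```text
clock: 41.5
tcp_pos: [0.5113, -0.0392, 0.1607]
tcp_rot: [-179.9, 0.0, 96.3]
ft_force: [1.0, 0.2, -1.0]
grip_width: 0.0267
grasp_force: 59.1
clock: 42.38
tcp_pos: [0.5081, -0.1156, 0.1612]
tcp_rot: [-180.0, -0.0, 98.1]
ft_force: [0.4, 0.2, -0.9]
grip_width: 0.0271
grasp_force: 59.1
42.375 [ 0.5081 -0.1156  0.1612] [-1.800e+02 -1.000e-02  9.808e+01] 0.027071137469191684
tube 0.8 [259. 243.  61. 108.] top mid [ 0.5075 -0.1167  0.2096] ztop 0.2112 zmin 0.0124
```

```bash
python3 -m inch '[{"slide":[0,-0.004,0.1],"turn":0},{"slide":[0,-0.004,0.3],"turn":0},{"slide":[0,-0.004,0.5],"turn":0},{"slide":[0,-0.004,0.65],"turn":0},{"slide":[0,-0.004,0.7],"turn":0},{"slide":[0,-0.004,0.715],"turn":0},{"slide":[0,-0.004,0.73],"turn":0},{"slide":[0,-0.004,0.73],"turn":0},{"slide":[0,-0.004,0.73],"turn":0}]'; python3 -m inch '[{"slide":[0,0,0.01],"turn":0},{"slide":[0,0,0.02],"turn":0},{"slide":[0,0,0.02],"turn":0},{"slide":[0,0,0.02],"turn":0}]'; python3 -m inch '[{"slide":[0,0,0.006],"turn":0},{"slide":[0,0,0.006],"turn":0},{"slide":[0,0,0.006],"turn":0}]'
```

```text
clock: 43.6
tcp_pos: [0.508, -0.1166, 0.0524]
tcp_rot: [179.9, 0.0, 98.0]
ft_force: [-0.5, 0.1, -0.9]
grip_width: 0.027
grasp_force: 59.1
clock: 44.1
tcp_pos: [0.5074, -0.1164, 0.0486]
tcp_rot: [-180.0, -0.0, 98.0]
ft_force: [-1.1, 0.5, -0.5]
grip_width: 0.0269
grasp_force: 59.1
clock: 44.48
tcp_pos: [0.5074, -0.1164, 0.0477]
tcp_rot: [-180.0, -0.0, 98.0]
ft_force: [-0.2, -0.8, -1.3]
grip_width: 0.0269
grasp_force: 59.1
```

```bash
python3 -m inch '[{"slide":[0,0,0.006],"turn":0},{"slide":[0,0,0.006],"turn":0},{"slide":[0,0,0.006],"turn":0}]'
```

```text
clock: 44.85
tcp_pos: [0.5076, -0.1165, 0.0476]
tcp_rot: [180.0, 0.0, 98.0]
ft_force: [-2.2, 0.8, 5.1]
grip_width: 0.027
grasp_force: 59.5
```

```bash
python3 -m inch '[{"slide":[0,0,0],"turn":0},{"slide":[0,0,0],"turn":0},{"slide":[0,0,0],"turn":0},{"slide":[0,0,0],"turn":0},{"slide":[0,0,0],"turn":0},{"slide":[0,0,0],"turn":0},{"slide":[0,0,0],"turn":0}]' -1; python3 -m inch '[{"slide":[0,0,-0.1],"turn":0},{"slide":[0,0,-0.3],"turn":0},{"slide":[0,0,-0.6],"turn":0},{"slide":[0,0,-0.9],"turn":0},{"slide":[0,0,-1],"turn":0},{"slide":[0,0,-1],"turn":0}]'; python3 -m inch '[{"slide":[0.2,0,0],"turn":0},{"slide":[0.6,0,0],"turn":0},{"slide":[1,0,0],"turn":0},{"slide":[1,0,0],"turn":0}]'; python3 -m inch '[{"slide":[0.3,0,0],"turn":0},{"slide":[0.7,0,0],"turn":0},{"slide":[1,0,0],"turn":0},{"slide":[1,0,0],"turn":0}]'
python3 - <<'E'
from h import *
a=[]
for n in('top','side'):
    p,d=snapshot(n);Q=cloud(n,d).reshape(-1,3)
    for nm,c,h in(('bottle',(.539,-.34),.08),('beaker',(.5284,-.2657),.06),('jar',(.5179,-.1915),.065),('tube',(.5074,-.1172),.085)):
        q=Q[(np.linalg.norm(Q[:,:2]-c,axis=1)<.034)&(Q[:,2]>.04)&(Q[:,2]<.13)]
        zt=np.percentile(q[:,2],98);t=q[q[:,2]>zt-.008];print(n,nm,'top',zt.round(4),'exp',h+.013,np.round((t.min(0)+t.max(0))[:2]/2,4))
    a.append(p[150:250,260:430] if n=='top' else p[120:220,190:310])
cv2.imwrite('pics/end.png',np.hstack([cv2.resize(a[0],(510,300),interpolation=2),cv2.resize(a[1],(290,242+58),interpolation=2)])[...,::-1])
E
```

```text
clock: 45.72
tcp_pos: [0.5075, -0.1164, 0.0469]
tcp_rot: [180.0, 0.0, 98.0]
ft_force: [-0.5, -0.6, -0.1]
grip_width: 0.0855
grasp_force: 0.0
clock: 46.48
tcp_pos: [0.5083, -0.1166, 0.1985]
tcp_rot: [179.8, 0.1, 98.0]
ft_force: [0.9, -0.1, -0.4]
grip_width: 0.0854
grasp_force: 0.0
clock: 46.98
tcp_pos: [0.4841, 0.0355, 0.1943]
tcp_rot: [-179.7, -0.1, 98.3]
ft_force: [0.5, -0.8, 0.2]
grip_width: 0.0854
grasp_force: 0.0
clock: 47.48
tcp_pos: [0.4644, 0.1819, 0.195]
tcp_rot: [-179.8, 0.0, 98.2]
ft_force: [-1.0, -0.6, -0.4]
grip_width: 0.0857
grasp_force: 0.0
top bottle top 0.0955 exp 0.093 [ 0.541  -0.3404]
top beaker top 0.0767 exp 0.073 [ 0.53   -0.2668]
top jar top 0.0794 exp 0.078 [ 0.518 -0.191]
top tube top 0.1013 exp 0.098 [ 0.5081 -0.1175]
side bottle top 0.084 exp 0.093 [ 0.5397 -0.3325]
side beaker top 0.0764 exp 0.073 [ 0.5305 -0.2668]
side jar top 0.0801 exp 0.078 [ 0.5188 -0.1918]
side tube top 0.1008 exp 0.098 [ 0.5096 -0.1158]
```

View pics/end.png

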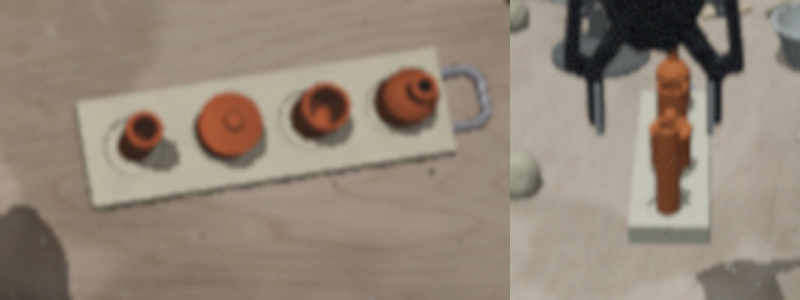

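All four pots stand upright in their pockets. From the kiln handle at (470,95) they read bottle (407,97), beaker (322,110), jar (230,124), tube (142,135). Their tops are within about 1–4 mm of the expected heights from above. The side camera reads the bottle low because its neck is hidden there, and the gripper is clear.

```bash
python3 -c "
from workcell import *
print(job_done())"
```

```text
the job is handed in; nothing more can be done
None
```

The four pots are in the kiln board's pockets, upright and released, in order from the handle: bottle, beaker, jar, tube. The job was handed in at about 48 s of the 128 s allowed; no verdict was shown.

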